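Book out one insert tray and show it to the scanner

TASK

Push the tally counter's sprung plunger all the way down and let it come back up, then take just the top tray off the nested stack, where sprung catches at the corners make it cling to the next: by its pull tab, lift that corner first while the opposite corner stays down, so that the tray beneath is not dragged up with it. Present the tray level, about a hand's breadth above the middle of the flat scanner's window, and finish while still holding it there, steady and touching nothing else. Leave the other things on the table where they are.

Things in the scene. Friction and masses are not known exactly. Their poses are not given: they have to be found in the camera images.
- plunger (a joint): the tally counter's plunger: 0 = up (at rest), 0.018 m = fully down. A spring pushes it back up: about 4 N at the start of the stroke, 11 N at the end. It sits on a grey metal housing 100 x 80 mm, 60 mm high, fixed to the table
- plunger_top (a point): centre of the top face of the plunger's round black knob, 38 mm across, 108 mm above the table when up; its z axis points up and it travels straight down
- stack: the fixed pile of white nested trays on an aluminium base plate 210 x 160 mm; origin on the table under its centre, x along the trays' long side, z up. The top tray's rim is 66 to 72 mm above the table
- tray_center (a point): centre of the top tray (the loose one), half-way through its rim's thickness; z is up. White dished tray, about 90 g: rim 180 mm (x) by 130 mm (y), 16 mm wide and 6 mm thick; the pan reaches 14 mm below the rim's underside. A sprung catch at each corner snaps it to the tray beneath
- tray_tab (a point): centre of the top tray's upright pull tab, a rib on the rim at the tray's +x +y corner: 26 mm long along the tray's diagonal (0.625 rad from its x axis towards y), 10 mm thick across it, reaching from the rim's top face 13 mm below this point to 13 mm above. Pinch it across its 10 mm from above. It lies 69.7 mm in x, 50.4 mm in y and 16 mm up from tray_center. Axes: the tray's
- tray_far (a point): the top tray's outer corner diagonally opposite the tab (-90 mm in x, -65 mm in y from its centre), at the underside of its rim: it stays down as the tab's corner is lifted
- second (a joint): how far the tray beneath has been raised (m): 0 = in place. It moves stiffly (about 3.8 N) and stays up. Its four catches, 10 mm wide, hinged 8 mm outside the corners, overhang the top tray's rim by 4 mm and stand 4 mm above it; each holds with 1 to 2 N and flips up and lets go once its corner is raised about 10 mm; all four pulled at once drag this tray along
- window (a point): centre of the glass window on top of the low black flat scanner (130 x 130 mm, fixed to the table); window 44 mm above the table, z up
- tape: bystander: cardboard tape core, ring 84 mm across, 40 mm high; origin under its centre
- carton: bystander: small closed carton 90 x 70 x 60 mm; origin under its centre
- mug: bystander: white mug, 76 mm across, 85 mm high; origin under its centre
- screwdriver: bystander: screwdriver lying on the table, about 20 cm long; origin near its middle
- bottle: bystander: clear plastic bottle, 60 mm across, 120 mm high; origin under its centre
- notepad: bystander: white paper pad 100 x 70 x 12 mm; origin under its centre
- label_roll: bystander: upright roll of labels, 60 mm across, 50 mm high; origin under its centre
- scanner: the flat scanner's housing, 130 x 130 mm, 44 mm high; origin on the table under its centre
- counter: the tally counter's housing; origin on the table under the plunger's axis
- tray: the top tray; origin at the centre of its rim's underside, axes as tray_center
Not all that is in view belongs to the job. What is shaped like the scanner but yellow is not meant.

How it is judged (in metres and radians):
On the way, in this order (a step that is already met when the one before it is completed fails the run):
1. the plunger has been pushed fully down (value of joint plunger above 0.0165 m), for 0.1 s.
2. the plunger is back up, and the tab's corner of the tray is raised (tray tilted more than 0.12 rad) while the opposite corner is still within 12 mm of its place (value of joint plunger below 0.004 m and angle between tray_center's own z axis and vertical above 0.12 rad and distance of tray_far from where it was at the start of the episode below 0.012 m and distance of tray_tab from where it was at the start of the episode above 0.016 m), for 0.1 s.
At the end, for the whole second after the job is handed in: The tray is held in the fingers, at rest (under 30 mm/s), its centre within 50 mm sideways of the window's centre and 50 to 160 mm above the glass, level within 0.25 rad, touching nothing but the fingers; the tray beneath is still in place (within 3 mm) and the plunger is back up (horizontal distance between tray_center and window below 0.05 m and z of tray_center in the frame of window between 0.05 and 0.16 m and angle between tray_center's own z axis and vertical below 0.25 rad and contact force between tray and the fingers above 1 N and contact force between tray and scanner below 0.05 N and contact force between tray and stack below 0.05 N and contact force between tray and counter below 0.05 N and contact force between tray and tape below 0.05 N and contact force between tray and carton below 0.05 N and contact force between tray and mug below 0.05 N and contact force between tray and screwdriver below 0.05 N and contact force between tray and bottle below 0.05 N and contact force between tray and notepad below 0.05 N and contact force between tray and label_roll below 0.05 N and linear speed of tray below 0.03 m/s and value of joint second below 0.003 m and value of joint plunger below 0.004 m); the arm keeps its last pose, push and grip.
It fails at once if the tray beneath was dragged up more than 5 mm (value of joint second above 0.005 m).
It fails at once if one of the bystanders was moved more than 25 mm (distance of any of tape, carton, mug, screwdriver, bottle, notepad, label_roll from where it was at the start of the episode above 0.025 m).
It also fails if it takes over 64 s, if anything falls off the work surface, if the arm or the gripper's body presses on something with over 40 N, if the wrist force passes 120 N, or if a joint passes its speed limit or range.

ROBOT

A 7-joint arm with a two-finger parallel gripper is mounted at the origin on the work surface. World frame = base frame: x ahead of the robot, y to its left, z up, the work surface at z = 0. Lengths are in mm, angles in rad, forces in N, time in s.
With the tool pointing down it reaches from about 400 to 875 mm from the base axis. Payload 19.3 kg.
Tool frame: the origin (TCP) lies at the very end of the fingers, on their centre line; the grasp point (between the pads) lies 19 mm behind it (grip_point_offset is the z of the grasp point in the tool frame, in mm); z points along the fingers, x is the direction in which the jaws open and shut, and the axes are right-handed (so a half turn about z gives the same grasp; the last joint's range is limited). The gripper opens to 85 mm and grips with 20 to 120 N. Pads are 22 mm wide; open, the fingers measure 114 mm over their backs; the gripper's body (76 mm by 85 mm) begins 54 mm behind the grasp point. The pads swing forward as they close: fully open they stand 13 mm farther back than shut.
Start: joints at [-1.306, 0.521, -0.036, 1.599, 0.021, 1.021, -0.113], TCP at [205.381, 590.282, 231.291] pointing down, gripper open.
Joint ranges: [-2.91, 2.91], [-0.3, 2.13], [-1.5, 1.42], [0.17, 2.43], [-1.26, 4.41], [0.16, 1.93], [-2.52, 2.52]. Speed limits (rad/s): [1.89, 1.89, 2.39, 2.39, 3.01, 3.01, 3.01].

INTERFACE

Orientations are given as a 3x3 rotation matrix whose columns are the frame's x, y, z axes.
In Python, from workcell import movep, movel, goto_joints, open_gripper, clamp, wait, inverse_kinematics, read_state, camera, PlanningError, finish_job, grip_point_offset gives the robot as it stands. Calls block until the motion is done:
- movep(position, orientation): joint-space move of the TCP to a pose.
- movel(position, frame=None, max_speed=150, guard=None): straight line of the TCP; frame=None keeps the orientation; max_speed is the mean speed in mm/s. With guard (N) it stops when the force on the tool has changed by that much, and returns True; else False.
- goto_joints(angles): joint-space move.
- open_gripper() and clamp(): open the fingers fully, or close them until they stop; the grip force is fixed at half the most.
- wait(seconds).
- inverse_kinematics(position, orientation): joint angles nearest the present ones, or None.
- read_state(): the state.
- camera(name): name is "side" or "top"; returns a dict with "image" (400x640x3 uint8, blue, green, red), "range_z" (400x640 float32, mm along the optical axis (not along the pixel's ray), 0 where there is no reading), "fx", "fy", "cx", "cy" (pixels), "cam_to_world" (4x4, takes a point from camera to world coordinates). Camera axes: x right, y up, looking along -z (the intrinsics and any distortion apply to the point x, -y, -z); pixel columns grow to the right and rows downward; lengths in mm; the calibration is good to about 2 mm. A picture is of the moment at which its call begins.
A pose or a line that the arm cannot do raises PlanningError and nothing moves.
- finish_job(): hands the job in, once; it reports no verdict.
The state is a dict: "time": time; "qpos": joint angles; "qvel": joint speeds; "joint_efforts": joint torques, N m; "eef_pos": TCP position; "tool_rot": TCP orientation; "ft_force": force on the tool from outside, world axes, zero at the start; "torque": the same for the moment, N m; "finger_gap": finger opening in mm.
Only numpy, scipy, OpenCV 4.12 (cv2) and the standard library are available. Lean on these libraries where they do the work, as an engineer would, in place of code of your own. Each camera call takes 0.05 s, during which the arm holds its last target.

## Working session

There is one attempt and no reset: what is moved stays moved. The work goes in short steps, each a Python script; the robot and the scene stay as the last script left them, time stands still between calls to the robot, and variables do not carry over. Pictures are saved under pics/ and viewed, and the job is handed in when it is done.

```bash
ls; mkdir -p pics; python3 - <<'E'
from workcell import *
import cv2,numpy as np
for n in("side","top"):
    c=camera(n); cv2.imwrite(f"pics/{n}0.png",c["image"])
    np.savez(f"{n}0.npz",**c)
    print(n,c["fx"],c["fy"],c["cx"],c["cy"],np.round(c["cam_to_world"],3).tolist(),c.keys())
s=read_state();print(s);print(grip_point_offset)
E
```

```text
pics
side 508.8727596632921 508.8727596632921 320.79122672452013 204.10434304986592 [[-0.978, 0.147, -0.146, 254.208], [-0.207, -0.7, 0.684, 1201.718], [-0.001, 0.699, 0.715, 1370.737], [0.0, 0.0, 0.0, 1.0]] dict_keys(['image', 'range_z', 'fx', 'fy', 'cx', 'cy', 'cam_to_world'])
top 501.1219104248452 501.1219104248452 322.07518848625796 201.37543791132396 [[0.018, 0.988, -0.152, 262.889], [-1.0, 0.018, -0.003, 1.956], [-0.0, 0.152, 0.988, 1652.806], [0.0, 0.0, 0.0, 1.0]] dict_keys(['image', 'range_z', 'fx', 'fy', 'cx', 'cy', 'cam_to_world'])
{'time': 0.1, 'qpos': array([-1.30618511,  0.52196226, -0.03631978,  1.59991571,  0.02117506,
        1.02105302, -0.11277983]), 'qvel': array([-2.71862375e-04, -1.67962339e-03, -8.12082276e-05, -1.25919219e-03,
        5.75175102e-04,  9.73535239e-05,  1.17927513e-04]), 'joint_efforts': array([ 4.90279650e-03, -9.28485131e+01,  1.98547840e+00, -3.70529938e+01,
        1.83544244e-02,  5.44884300e-03, -4.47652872e-05]), 'eef_pos': array([205.306945  , 590.02988269, 230.7910956 ]), 'tool_rot': array([[ 3.28601252e-01,  9.44468710e-01, -2.69497387e-04],
       [ 9.44468267e-01, -3.28601359e-01, -9.15732184e-04],
       [-9.53437602e-04,  4.63790117e-05, -9.99999544e-01]]), 'ft_force': array([0.11938575, 0.281912  , 0.81172437]), 'torque': array([ 0.03490869, -0.00749085, -0.03236101]), 'finger_gap': 85.21826153576171}
-18.700000000000003
```

View pics/side0.png

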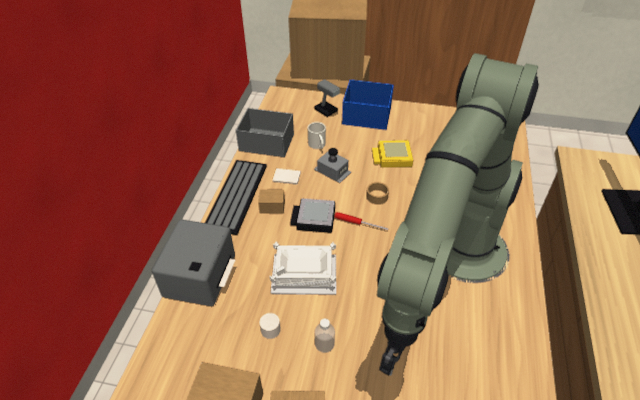

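View pics/top0.png

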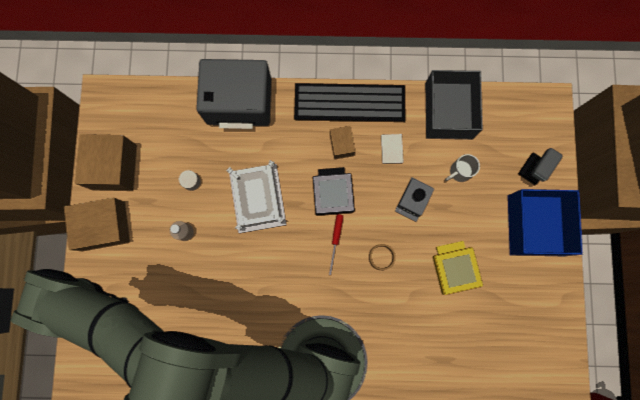

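In the side view the tray stack is at about (304,268), the black scanner at (316,214), the counter at (333,163) and the yellow decoy at (396,153). In the top view they are at about (257,197), (333,192), (415,198) and (457,270). Possible mix-ups:
- **Scanner:** black (333,192) or yellow (457,270). I choose black.
- **Plunger:** counter (415,198) or the hand scanner on a stand (541,165). I choose the counter.
- **White tray:** stack (257,197) or notepad (392,148). I choose the stack.

Next I'll check these choices in close crops.

```bash
python3 - <<'E'
import cv2,numpy as np
t=cv2.imread("pics/top0.png");s=cv2.imread("pics/side0.png")
def cr(im,x,y,w,h,k): return cv2.resize(im[y:y+h,x:x+w],None,fx=k,fy=k,interpolation=cv2.INTER_CUBIC)
a=np.hstack([cr(t,220,155,75,85,5),cr(s,265,235,75,85,5)])
cv2.imwrite("pics/stack_c.png",a)
b=np.hstack([cr(t,390,160,80,80,5),cr(s,300,135,80,80,5)])
cv2.imwrite("pics/cnt_c.png",b)
b=np.hstack([cr(t,300,155,70,80,5),cr(s,280,185,70,80,5)])
cv2.imwrite("pics/scan_c.png",b)
E
```

```text
(no output)
```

View pics/stack_c.png

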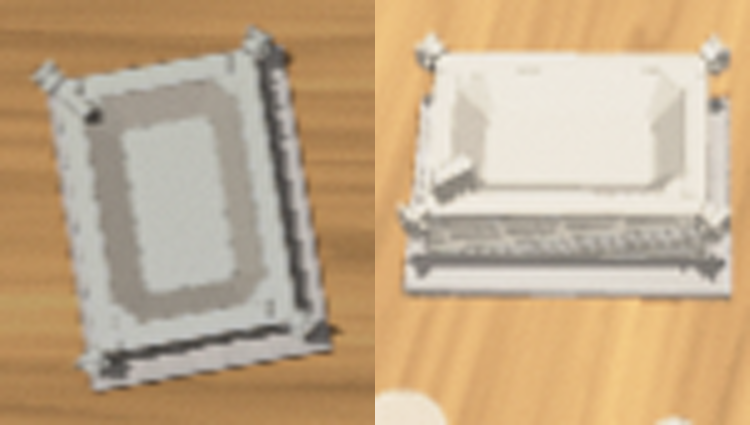

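View pics/cnt_c.png

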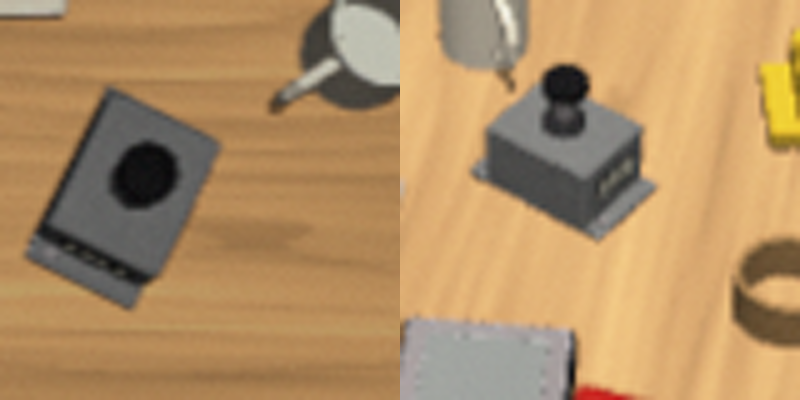

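View pics/scan_c.png

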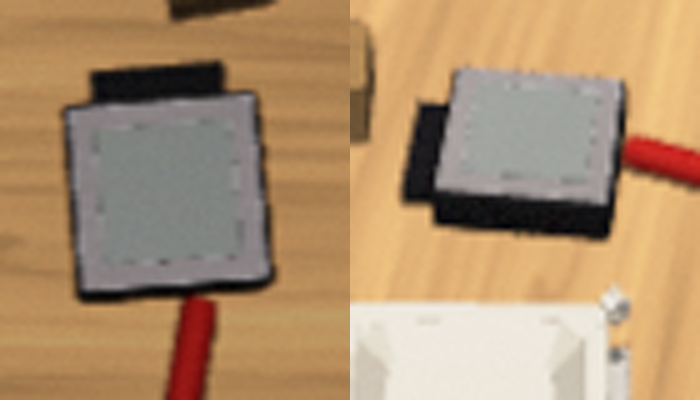

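The crops confirm all three choices. The tab is a diagonal rib at top-view (237,176) and side-view (281,270), which is the stack's world +x +y corner. Next I'll take the measurements.

```bash
cat > h.py <<'E'
import numpy as np,cv2
def load(n): 
    d=np.load(n+".npz"); return {k:d[k] for k in d}
def cloud(c):
    v,u=np.mgrid[0:400,0:640]; z=c["range_z"].astype(float)
    p=np.stack([(u-c["cx"])/c["fx"]*z,-(v-c["cy"])/c["fy"]*z,-z,np.ones_like(z)],-1)
    w=(p@c["cam_to_world"].T)[...,:3]; w[z<=0]=np.nan; return w
def plane(c,u,v,h):
    M=c["cam_to_world"]; d=M[:3,:3]@np.array([(u-c["cx"])/c["fx"],-(v-c["cy"])/c["fy"],-1]); o=M[:3,3]
    return o+d*(h-o[2])/d[2]
def tri(c1,p1,c2,p2):
    A=np.zeros((3,3));b=np.zeros(3);
    for c,(u,v) in((c1,p1),(c2,p2)):
        M=c["cam_to_world"]; d=M[:3,:3]@np.array([(u-c["cx"])/c["fx"],-(v-c["cy"])/c["fy"],-1]); d/=np.linalg.norm(d)
        P=np.eye(3)-np.outer(d,d);A+=P;b+=P@M[:3,3]
    return np.linalg.solve(A,b)
def big(m):
    n,l,s,ce=cv2.connectedComponentsWithStats(m.astype(np.uint8)); i=1+np.argmax(s[1:,4]); return l==i,s[i],ce[i]
E
cat > m.py <<'E'
from h import *
T,S=load("top0"),load("side0")
def sub(c,x0,y0,x1,y1):
    m=np.zeros((400,640),bool);m[y0:y1,x0:x1]=1;return m
k={}
for n,c,r in(("top",T,(390,160,470,240)),("side",S,(318,140,350,160))):
    g=c["image"].max(2); w=cloud(c)
    m,s,ce=big((g<45)&sub(c,*r)& (w[...,2]>75))
    k[n]=ce; print("knob",n,s,ce,plane(c,*ce,108 if n=="top" else 102),np.nanmedian(w[m],0))
print("tri",tri(T,k["top"],S,k["side"]))
for n,c,rs,rt in(("top",T,(305,165,365,225),(222,155,295,240)),("side",S,(290,190,345,240),(262,235,345,300))):
    w=cloud(c); 
    m,s,ce=big(sub(c,*rs)&(abs(w[...,2]-44)<8)&(c["image"].min(2)>70)); ct=cv2.findContours(m.astype(np.uint8),0,1)[0]; ct=max(ct,key=len)[:,0]
    P=np.array([plane(c,u,v,44)[:2] for u,v in ct],np.float32); print("scan",n,s,cv2.minAreaRect(P),np.nanmedian(w[m],0))
    m,s,ce=big(sub(c,*rt)&(abs(w[...,2]-72)<5)); ct=cv2.findContours(m.astype(np.uint8),0,1)[0]; ct=max(ct,key=len)[:,0]
    P=np.array([plane(c,u,v,72)[:2] for u,v in ct],np.float32); print("rim",n,s,cv2.minAreaRect(P))
    m=sub(c,*rt)&(w[...,2]>84)&(w[...,2]<105); nn,l,st,ce=cv2.connectedComponentsWithStats(m.astype(np.uint8)); 
    for i in range(1,nn): print("hi",n,st[i],ce[i],w[l==i].mean(0),w[l==i][:,2].max())
    o=np.uint8(np.clip(w[...,2],0,120)*2); x0,y0,x1,y1=rt
    cv2.imwrite(f"pics/h_{n}.png",cv2.resize(o[y0:y1,x0:x1],None,fx=6,fy=6,interpolation=0))
    mt=w[sub(c,*(100,200,200,220))] ; print("table",np.nanmedian(w[...,2][(w[...,2]<20)]))
E
python3 m.py
```

```text
knob top [414 189  11  12 109] [419.11009174 194.27522936] [ 527.91796929 -296.14246681  108.        ] [ 528.43359567 -296.30046241  106.64442744]
knob side [329 148   8   8  51] [332.50980392 151.82352941] [ 526.90119264 -297.31818795  102.        ] [ 526.00133133 -291.31590019  106.75992556]
tri [ 527.8977459  -297.28262118  102.15544539]
scan top [ 313  174   41   39 1304] ((537.9464111328125, -28.329132080078125), (121.36726379394531, 123.08264923095703), 5.65468692779541) [537.63915482 -28.74889913  42.32099728]
rim top [ 232  160   52   71 1001] ((523.4031372070312, 221.0732421875), (208.5723419189453, 151.1561737060547), 10.626455307006836)
hi top [271 161   1   1   1] [271. 161.] [631.06153114 172.6625493   86.2957845 ] 86.29578449785845
hi top [271 165   1   1   1] [271. 165.] [618.47924808 172.46802444  84.01511375] 84.01511375465043
hi top [232 171   8   8  29] [235.03448276 174.93103448] [581.26853941 283.82096018  97.15904588] 104.20528728776435
hi top [239 226   1   1   1] [239. 226.] [420.44281822 266.26457974  84.97800454] 84.97800454496087
table -4.335519430644354
scan side [297 199  38  27 834] ((535.7135009765625, -26.004302978515625), (126.12384796142578, 122.48431396484375), 5.737074375152588) [535.04577912 -25.33793015  43.08819485]
rim side [269 242  67  41 894] ((521.5596313476562, 225.97537231445312), (206.05569458007812, 161.72120666503906), 10.597607612609863)
hi side [276 266   9   8  42] [280.02380952 269.80952381] [579.03409382 288.44113707  95.15671019] 103.7273317208278
table -4.213957686853973m.py:19: RuntimeWarning: invalid value encountered in cast
  o=np.uint8(np.clip(w[...,2],0,120)*2); x0,y0,x1,y1=rt
```

```bash
cat >> m.py <<'E'
print("----")
print("tab tri",tri(T,(235.03,174.93),S,(280.02,269.81)), plane(T,235.03,174.93,93),plane(S,280.02,269.81,92))
for n,c,p in(("top",T,(300,130)),("top",T,(300,240)),("side",S,(250,300)),("side",S,(300,340))):
    w=cloud(c);u,v=p;print("table",n,np.nanmedian(w[v-5:v+5,u-5:u+5,2]))
E
python3 m.py 2>/dev/null| sed -n '/----/,$p'
```

```text
----
tab tri [581.46136518 284.94863317  90.41931929] [582.11821635 284.58846564  93.        ] [579.86161225 286.19160425  92.        ]
table top -0.7815449358826072
table top -0.6116658533596819
table side 0.12189610180462296
table side 0.12868706169660982
```

View pics/h_top.png

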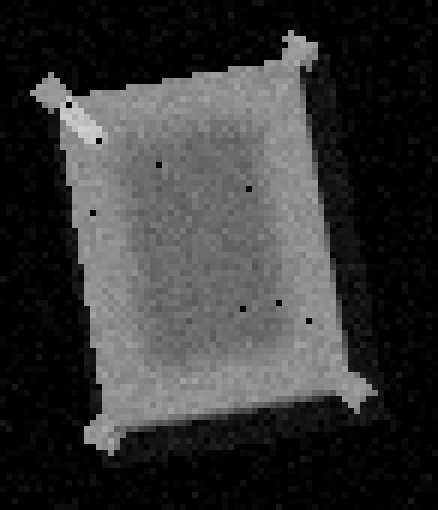

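```bash
python3 - <<'E'
from workcell import *
import numpy as np
R=np.array([[.9,.436,0],[.436,-.9,0],[0,0,-1.]])
import math
def Rz(a): return np.array([[math.cos(a),math.sin(a),0],[math.sin(a),-math.cos(a),0],[0,0,-1.]])
for a in np.arange(-3.0,3.1,.5):
    q=inverse_kinematics([527.5,-297,200],Rz(a)); print(round(a,1),None if q is None else np.round(q,2))
for a in (math.radians(-43.6),math.radians(136.4)):
  for p in ([580,286,150],[596,35,200]):
    q=inverse_kinematics(p,Rz(a)); print("tab",a,p,None if q is None else np.round(q,2))
E
```

```text
-3.0 [-0.27  0.9   1.22  1.72 -0.91  1.21 -1.79]
-2.5 [-0.27  0.9   1.22  1.72 -0.91  1.21 -1.29]
-2.0 [-0.2   0.76  1.01  1.72 -0.73  1.08 -0.94]
-1.5 [-0.25  0.87  1.18  1.72 -0.87  1.18 -0.33]
-1.0 [-0.24  0.84  1.13  1.72 -0.83  1.15  0.14]
-0.5 [-0.22  0.8   1.07  1.72 -0.77  1.11  0.6 ]
0.0 [-0.19  0.76  1.    1.72 -0.72  1.08  1.05]
0.5 [-0.07  0.64  0.75  1.71 -0.51  0.99  1.37]
1.0 [ 0.01  0.6   0.61  1.71 -0.4   0.96  1.77]
1.5 [ 0.01  0.6   0.61  1.71 -0.41  0.96  2.27]
2.0 [ 0.86  0.6  -0.66  1.66  0.41  1.03  2.07]
2.5 [ 1.09  0.74 -1.07  1.65  0.7   1.18  2.35]
3.0 [-0.27  0.9   1.22  1.72 -0.91  1.21 -2.08]
tab -0.7609635538695277 [580, 286, 150] [-0.84  0.7   0.46  1.63 -0.37  0.91 -1.  ]
tab -0.7609635538695277 [596, 35, 200] [-0.6   0.61  0.67  1.73 -0.45  0.96 -0.52]
tab 2.3806290997202657 [580, 286, 150] [-0.4   0.65 -0.22  1.6   0.17  0.91  1.69]
tab 2.3806290997202657 [596, 35, 200] [-0.13  0.51 -0.04  1.71  0.03  0.92  2.2 ]
```

```bash
python3 - <<'E'
from workcell import *
import numpy as np
clamp()
goto_joints([0.51,0.52,-0.036,1.6,0.02,1.02,0.0])
s=read_state();print(s["time"],s["eef_pos"],s["finger_gap"])
R=s["tool_rot"];a=np.arctan2(R[1,0],R[0,0]);Rd=np.array([[np.cos(a),np.sin(a),0],[np.sin(a),-np.cos(a),0],[0,0,-1.]])
movep([527.5,-296.8,150],Rd)
s=read_state();print(s["time"],s["eef_pos"],s["qpos"],s["ft_force"])
print(movel([527.5,-296.8,100],max_speed=40,guard=2.5)); s=read_state();print(s["time"],s["eef_pos"],s["ft_force"])
import cv2
for n in("side","top"): cv2.imwrite(f"pics/{n}1.png",camera(n)["image"])
E
python3 -c "
import cv2,numpy as np
a=cv2.imread('pics/side1.png')[90:230,260:420];b=cv2.imread('pics/top1.png')[130:270,340:480]
cv2.imwrite('pics/p1.png',np.hstack([cv2.resize(a,None,fx=2.5,fy=2.5),cv2.resize(b,None,fx=2.5,fy=2.5)]))"
```

```text
4.3 [ 523.39452259 -341.87736171  231.98058049] -0.143138925027398
4.7667 [ 527.67458699 -296.35207724  149.75894316] [ 0.44497311  0.58463978 -0.04520714  1.72626918  0.03385312  0.83218278
 -0.08149999] [ 1.34403083 -0.71053115  0.43822799]
True
5.7667 [ 527.32746302 -296.67928828  105.56689787] [ 0.7247959  -0.09322098  4.92443608]
```

View pics/p1.png

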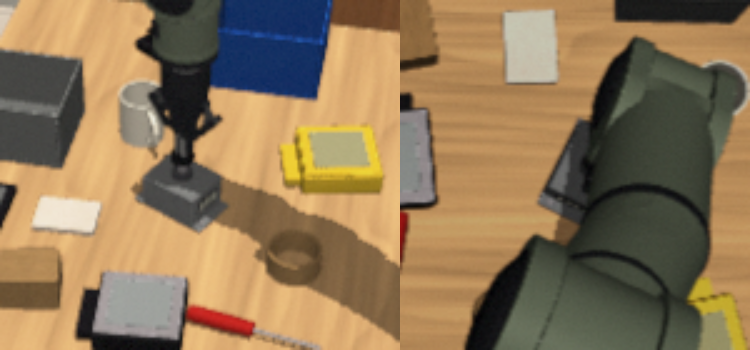

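The closed fingers are resting on the knob at about pixel (182,160) in the side crop. Contact came at z≈106 with 4.9 N, which fits the start of the spring stroke. Next I'll press to the stop.

```bash
python3 - <<'E'
from workcell import *
for z in (95,91,90,89.3,88.6,88):
    movel([527.5,-296.8,z],max_speed=20,guard=25); wait(0.1); s=read_state();print(z,s["eef_pos"],s["ft_force"])
    if s["ft_force"][2]>20: break
wait(0.3); s=read_state();print(s["time"],s["eef_pos"],s["ft_force"])
E
```

```text
95 [ 527.3416649  -296.73933492   95.20816593] [-2.62236243  1.94862803  8.64183261]
91 [ 527.40359111 -296.74660516   91.3057826 ] [-2.45795243  1.44176705  9.95736514]
90 [ 527.41248512 -296.73064087   90.33890491] [-2.62073564  1.65761699  9.27606919]
89.3 [ 527.42481851 -296.76226297   90.03949129] [-3.39966497  3.73165126 17.81391406]
88.6 [ 527.49382719 -296.81666402   89.94219229] [-7.25753635  4.30790952 27.68826588]
8.4583 [ 527.51874854 -296.84152309   89.95565617] [-7.46330877  4.10345769 28.46151846]
```

The knob bottomed out at z=90.0 mm, the full 18 mm, with a firm stop at 28 N. I'll retract and line up over the tab.

```bash
cat > g.py <<'E'
import numpy as np
from scipy.spatial.transform import Rotation as Ro
yaw=np.radians(10.6); da=yaw+0.625
d=np.array([np.cos(da),np.sin(da),0]); n=np.array([d[1],-d[0],0])
R0=np.column_stack([n,np.cross([0,0,-1.],n),[0,0,-1.]])
tab=np.array([581.2,285.3,85.])
ctr=tab-np.append(Ro.from_euler('z',yaw).as_matrix()[:2,:2]@[69.7,50.4],16)
far=ctr+Ro.from_euler('z',yaw).as_matrix()@[-90,-65,-3]
E
python3 - <<'E'
from workcell import *
from g import *
print(tab,ctr,far)
movel([527.5,-296.8,150],max_speed=80); movel([527.5,-296.8,225],max_speed=150)
open_gripper()
goto_joints([-0.53,0.55,-0.036,1.6,0.02,1.0,-1.3])
s=read_state();print(s["time"],s["eef_pos"],s["tool_rot"][:,0],n)
movep([tab[0],tab[1],150],R0)
s=read_state();print(s["time"],s["eef_pos"],s["qpos"],s["ft_force"])
import cv2
for nn in("side","top"):
    c=camera(nn); np.savez(nn+"2.npz",**c); cv2.imwrite(f"pics/{nn}2.png",c["image"])
E
python3 -c "
import cv2,numpy as np
a=cv2.imread('pics/side2.png')[210:310,240:360];b=cv2.imread('pics/side2.png')[120:200,290:390]
cv2.imwrite('pics/p2.png',cv2.resize(a,None,fx=5,fy=5,interpolation=2));cv2.imwrite('pics/p2b.png',cv2.resize(b,None,fx=4,fy=4,interpolation=2))"
```

```text
[581.2 285.3  85. ] [521.96055424 222.93864927  69.        ] [445.4532106  142.49223002  66.        ]
12.8833 [563.6728039  278.50530869 213.26294956] [ 0.74533879 -0.66667543 -0.00373557] [ 0.72429055 -0.68949488  0.        ]
13.25 [580.98431979 284.42564299 149.81591269] [-0.52888962  0.64528749 -0.02757214  1.60783803  0.0214217   0.89093139
 -1.32555463] [0.17428672 0.46648059 1.64538932]
```

View pics/p2.png

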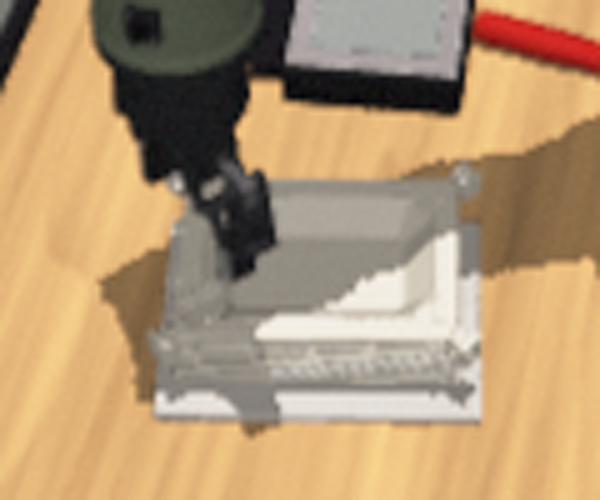

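View pics/p2b.png

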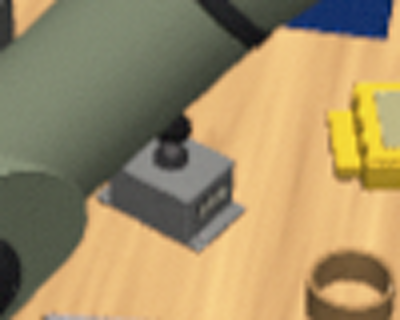

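The plunger is back up (second crop, 175,125). The open fingers straddle the line above the tab, at about (200,285) in the first crop. I'll descend with a force guard and clamp.

```bash
python3 - <<'E'
from workcell import *
from g import *
g=movel([tab[0],tab[1],105],R0,max_speed=80,guard=6)
s=read_state();print(g,s["eef_pos"],s["ft_force"])
if not g:
    g=movel([tab[0],tab[1],76],R0,max_speed=30,guard=5); s=read_state();print(g,s["eef_pos"],s["ft_force"])
if not g:
    clamp(); s=read_state();print(s["time"],s["finger_gap"],s["eef_pos"],s["ft_force"],s["torque"])
import cv2
a=camera("side");np.savez("side3.npz",**a); cv2.imwrite("pics/p3.png",cv2.resize(a["image"][210:310,240:360],None,fx=5,fy=5,interpolation=2))
E
```

```text
False [581.31343843 285.35608768 105.03234627] [-0.56257226 -0.14372605  0.14425309]
False [581.30629735 285.32087022  76.18180618] [-0.86839078  0.12383246 -0.48690416]
15.8583 8.953560672935875 [581.30321576 285.25701891  76.14428519] [-0.0856566  -1.17468442  3.37280861] [-0.14839227  0.10916747  0.17081496]
```

View pics/p3.png

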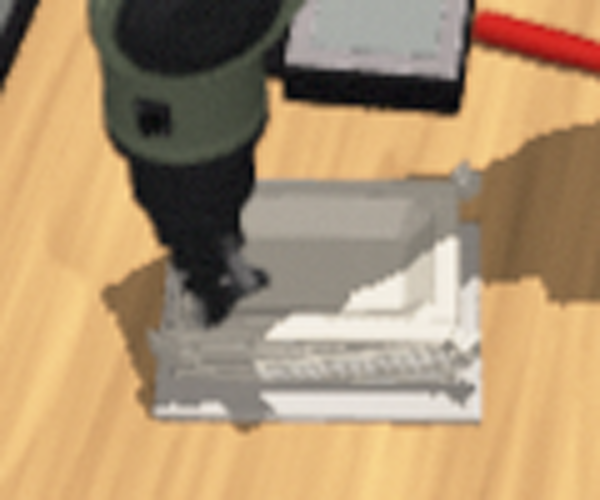

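The finger gap is 9 mm, so the fingers have closed on the tab (crop 210,310). Next I'll tilt the tray about the far corner in small steps, watching the forces.

```bash
python3 - <<'E'
from workcell import *
from g import *
import cv2
p0=np.array([tab[0],tab[1],76.])
for th in (0.03,0.06,0.09,0.12,0.15,0.18,0.21):
    R=Ro.from_rotvec(n*th).as_matrix()
    movel(far+R@(p0-far),R@R0,max_speed=30)
    s=read_state();print(th,round(s["time"],2),np.round(s["eef_pos"],1),np.round(s["ft_force"],2),np.round(s["torque"],2),round(s["finger_gap"],1))
    if np.linalg.norm(s["ft_force"])>15: break
wait(0.2)
s=read_state();print(np.round(s["ft_force"],2))
for nn in ("side","top"):
    a=camera(nn);np.savez(nn+"4.npz",**a)
    y,x=(210,240) if nn=="side" else (130,200)
    cv2.imwrite(f"pics/p4{nn}.png",cv2.resize(a["image"][y:y+110,x:x+120],None,fx=5,fy=5,interpolation=2))
E
```

```text
0.03 16.26 [580.8 284.8  81.9] [ 0.47  0.81 -3.73] [-0.16 -0.11  0.02] 8.4
0.06 16.61 [580.3 284.2  87.9] [-2.73 -2.71 -2.43] [-0.55  0.43  0.03] 9.0
0.09 16.96 [580.  284.2  94. ] [-2.32 -0.23 -1.3 ] [-0.18  0.44  0.04] 8.5
0.12 17.31 [579.8 283.3  99.9] [-0.15 -0.93 -1.77] [-0.24 -0.26 -0.07] 9.0
0.15 17.66 [578.9 282.5 105.6] [ 1.05 -0.75 -1.56] [-0.17 -0.32  0.  ] 8.9
0.18 18.01 [578.1 281.5 111.4] [ 3.34 -1.43 -1.03] [-0.36 -0.57  0.1 ] 8.7
0.21 18.36 [576.8 280.5 117. ] [ 2.42 -0.7  -0.69] [-0.36 -0.43 -0.01] 8.6
[ 2.99 -1.19 -0.86]
```

View pics/p4side.png

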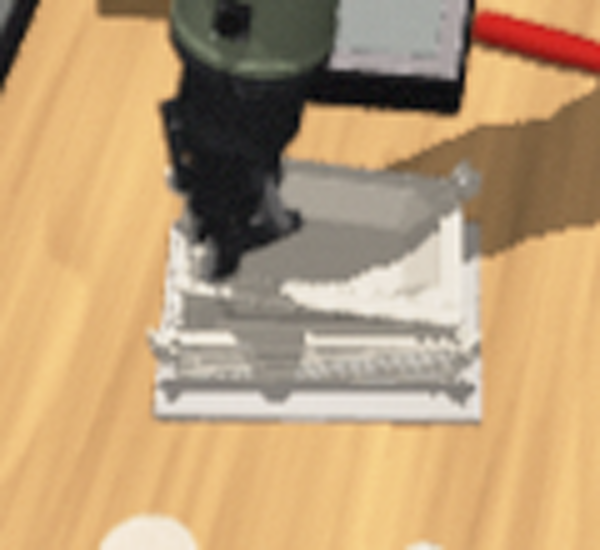

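View pics/p4top.png

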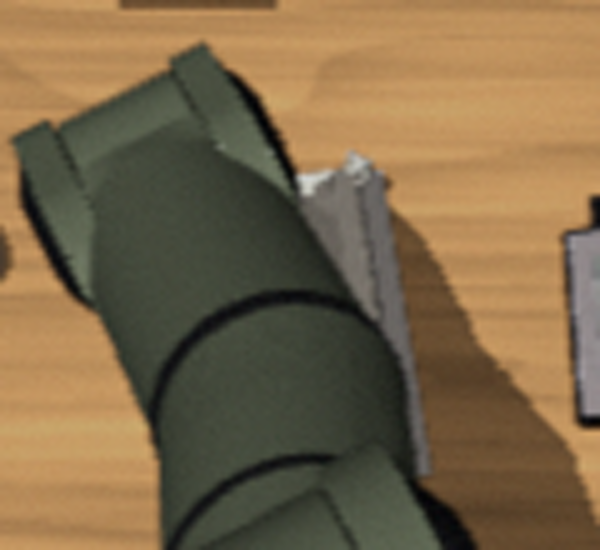

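The tray is tilted: its near edge runs from (180,290) to (460,330) in the side crop, and the tray beneath (row ~345) still looks in place. I'll check the tilt from depth before lifting.

```bash
python3 - <<'E'
from h import *; from g import *
for k in ("side3","side4"):
    c=load(k); w=cloud(c); loc=(w-ctr)@Ro.from_euler('z',yaw).as_matrix()
    im=c["image"]
    ok=(abs(loc[...,0])<88)&(abs(loc[...,1])<63)&((abs(loc[...,0])>76)|(abs(loc[...,1])>51))&(im.min(2)>90)&(w[...,2]>60)&(w[...,2]<115)
    dd=loc@np.array([np.cos(.625),np.sin(.625),0])
    P=w[ok]; 
    # bin height along diagonal
    for lo in range(-110,110,30):
        q=ok&(dd>=lo)&(dd<lo+30)
        if q.sum()>5: print(k,lo,q.sum(),np.round(np.percentile(w[q][:,2],[25,50,75]),1))
E
```

```text
side3 -110 51 [70.4 72.5 74. ]
side3 -80 82 [70.9 72.2 74.1]
side3 -50 82 [70.1 72.3 74.9]
side3 -20 58 [69.8 72.4 74.7]
side3 10 34 [70.2 71.8 74.2]
side3 40 38 [69.7 72.1 74.1]
side3 70 50 [71.5 75.5 89.6]
side3 100 7 [69.4 72.  73.8]
side4 -110 47 [75.2 77.1 79.8]
side4 -80 79 [79.8 81.5 84.2]
side4 -50 93 [72.1 86.4 89.5]
side4 -20 80 [66.4 90.9 94.9]
side4 10 77 [ 67.1  87.8 102. ]
side4 40 78 [ 67.2 103.8 108.8]
side4 70 116 [ 67.   81.5 109.8]
```

Depth gives a tilt of about 0.19 rad with the far corner raised about 2 mm, so step 2 is met. The flanking corner is up about 14 mm, so its catch should have released. I'll tilt slightly more for margin, then lift straight up with the tilt kept.

```bash
python3 - <<'E'
from workcell import *
from g import *
import cv2
p0=np.array([tab[0],tab[1],76.])
R=Ro.from_rotvec(n*0.25).as_matrix(); p=far+R@(p0-far)
movel(p,R@R0,max_speed=30); wait(.2)
s=read_state();print(np.round(s["eef_pos"],1),np.round(s["ft_force"],2))
for dz in (4,8,12,16,20,30,60,110):
    movel(p+[0,0,dz],max_speed=30 if dz<=30 else 80)
    s=read_state();print(dz,round(s["time"],2),np.round(s["eef_pos"],1),np.round(s["ft_force"],2),np.round(s["torque"],2),round(s["finger_gap"],1))
for nn in ("side","top"):
    a=camera(nn);np.savez(nn+"5.npz",**a)
    y,x=(170,220) if nn=="side" else (110,190)
    cv2.imwrite(f"pics/p5{nn}.png",cv2.resize(a["image"][y:y+140,x:x+150],None,fx=4,fy=4,interpolation=2))
E
```

```text
[575.2 279.2 124.3] [-0.05  0.4  -0.26]
4 19.56 [575.4 279.2 128.7] [ 1.05  0.92 -2.35] [ 0.08 -0.14  0.04] 8.8
8 19.84 [575.4 279.2 132.7] [ 1.12  0.53 -1.91] [ 0.21 -0.23 -0.04] 8.5
12 20.12 [575.5 279.2 136.8] [ 0.75  0.8  -2.54] [ 0.24 -0.29  0.03] 8.8
16 20.41 [575.2 278.9 140.6] [ 0.4  -0.64 -1.26] [-0.16  0.18  0.01] 8.8
20 20.69 [575.3 279.1 144.7] [-0.31 -0.39 -1.06] [-0.15  0.2   0.02] 9.0
30 21.18 [575.3 279.1 154.6] [-0.1   0.02 -1.07] [-0.23  0.21  0.02] 8.7
60 21.7 [575.3 279.1 184.6] [ 0.04  0.51 -0.29] [-0.11  0.18 -0.06] 8.8
110 22.48 [575. 279. 234.] [ 0.28 -0.13 -0.93] [-0.17  0.2  -0.  ] 8.8
```

View pics/p5side.png

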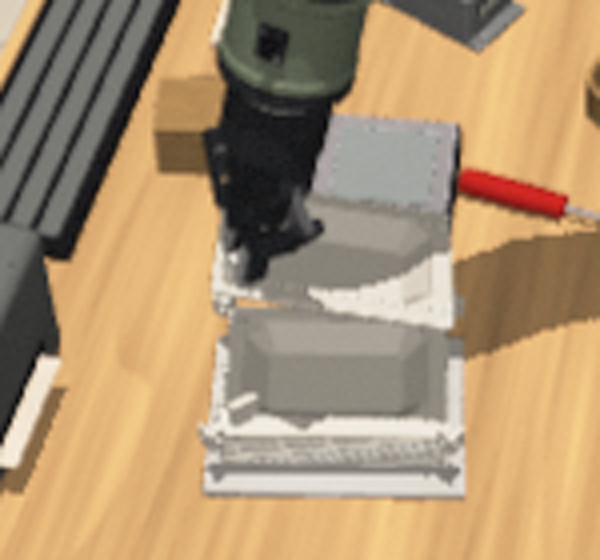

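View pics/p5top.png

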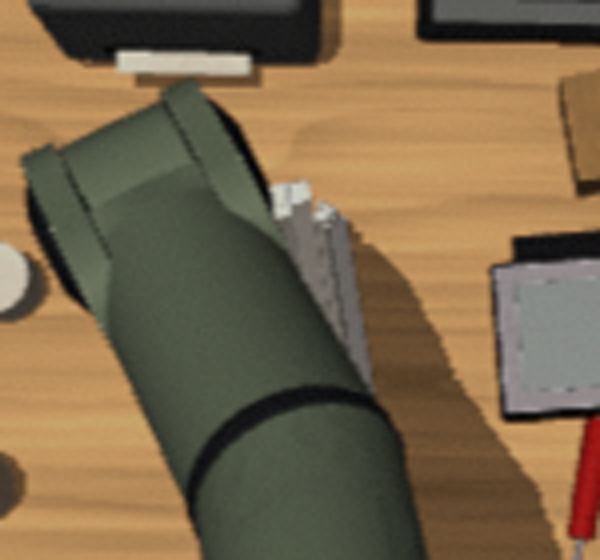

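The tray is free, at side crop (340,260), and the tray beneath stays seated, at (340,370). I'll level it and carry it over the window.

```bash
python3 - <<'E'
from workcell import *
from g import *
import cv2
wc=np.array([537.,-27.2,44.]); off=np.array([tab[0],tab[1],76])-ctr
tgt=wc+[0,0,95]+off
movel([575,279,225],R0,max_speed=80)
movel([tgt[0],tgt[1],200],R0,max_speed=120)
movel(tgt,R0,max_speed=60); wait(.5)
s=read_state();print(tgt,round(s["time"],2),np.round(s["eef_pos"],1),np.round(s["qpos"],2),np.round(s["ft_force"],2),s["finger_gap"])
for nn in ("side","top"):
    a=camera(nn);np.savez(nn+"6.npz",**a); cv2.imwrite(f"pics/p6{nn}.png",a["image"])
E
```

```text
[596.23944576  35.16135073 146.        ] 26.75 [596.2  35.2 146. ] [-0.14  0.58 -0.03  1.75  0.02  0.81 -0.94] [ 0.86 -0.33 -1.74] 8.72665356706949
```

View pics/p6side.png

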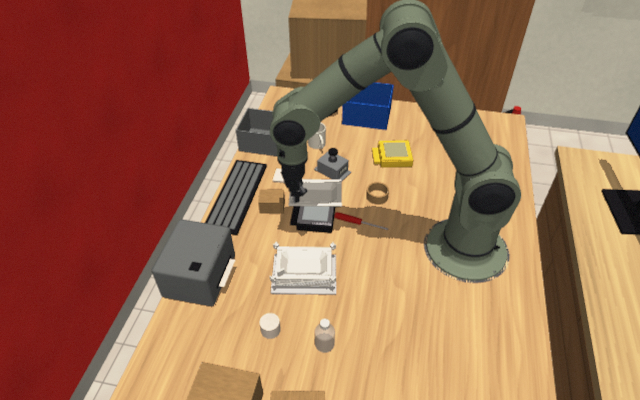

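View pics/p6top.png

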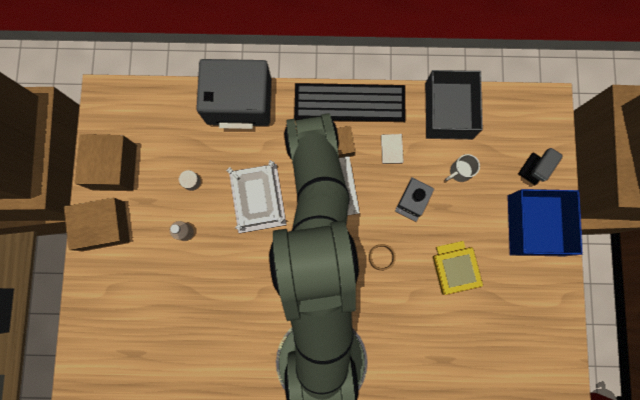

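The tray hangs over the scanner at side (317,192). Plunger, stack and bystanders look undisturbed. I'll check its level and position from depth, and also check the tray beneath.

```bash
python3 - <<'E'
from h import *; from g import *
wc=np.array([537.,-27.2,44.])
c=load("side6"); w=cloud(c); im=c["image"]
m=np.zeros((400,640),bool);m[165:235,285:350]=1
m,s,ce=big(m&(w[...,2]>112)&(w[...,2]<175)&(im.min(2)>90))
P=w[m]; loc=(P-wc-[0,0,95])@Ro.from_euler('z',yaw).as_matrix()
print(s,np.percentile(P,[1,50,99],axis=0).round(1)); print(np.percentile(loc,[2,98],axis=0).round(1))
r=((abs(loc[:,0])>78)|(abs(loc[:,1])>54))&(abs(loc[:,0])<86)&(abs(loc[:,1])<62)
A=np.c_[loc[r,:2],np.ones(r.sum())]; z=loc[r,2]
for _ in range(5):
    x=np.linalg.lstsq(A,z,rcond=None)[0]; k=abs(A@x-z)<6; A,z=A[k],z[k]
print("rim plane slope x,y, z at centre",x,len(z))
# second tray rim height change
c=load("side6");w=cloud(c);lo=(w-ctr)@Ro.from_euler('z',yaw).as_matrix()
q=(abs(lo[...,0])<86)&(abs(lo[...,1])<61)&((abs(lo[...,0])>77)|(abs(lo[...,1])>52))
print("second rim z",np.nanmedian(w[q][:,2]))
c5=load("side3")["image"];
cv2.imwrite("pics/p7.png",cv2.resize(im[160:300,260:350],None,fx=4,fy=4,interpolation=2))
E
```

```text
[ 288  179   54   28 1120] [[441.9 -96.4 118.7]
 [519.1 -32.9 137.7]
 [612.2  51.  159.9]]
[[-87.  -59.1 -19.3]
 [ 81.7  67.9  11.9]]
rim plane slope x,y, z at centre [1.88812977e-03 1.14539705e-02 2.86055495e+00] 168
second rim z 65.42621182158427
```

View pics/p7.png

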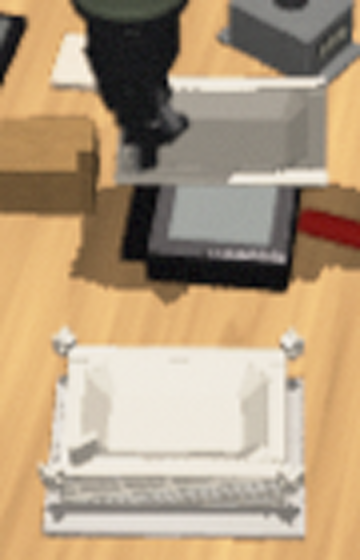

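```bash
python3 - <<'E'
from workcell import *
s=read_state();print(s["time"],abs(s["qvel"]).max(),s["finger_gap"],s["eef_pos"]);print(finish_job())
E
```

```text
26.85 0.0011363386557974831 8.599713478462828 [596.23468571  35.14305398 145.97538462]
the job is handed in; nothing more can be done
None
```

I handed the job in at 26.9 s of the 64 s allowed, with the tray held still and level over the scanner window. No verdict is reported, so these are my own checks.

- **Plunger:** I pushed it down to a firm stop. The fingers reached z = 90.0 mm, the full 18 mm, at 28 N. The later pictures show it back up.
- **Tray removal:** I gripped the tab and tilted the tray about the far corner. Depth showed a tilt of about 0.19 rad with the far corner raised about 2 mm. I then tilted it slightly more, to 0.25 rad at the tool, and lifted it off at that angle. The forces read during the lift stayed under 3 N.
- **Final pose:** The tray is level to about 0.01 rad. By calculation its centre is about 95 mm above the glass and within a few mm of the window's centre. The arm is still and the finger gap is 8.6 mm on the tab.
- **Everything else:** The rim of the tray beneath measured 65.4 mm high, and I expected about 66 mm if it had stayed in place. The bystanders in view looked unmoved, judged by eye only.

**Disagreements:**
- The two cameras differed by 2 to 3 mm on the window and the tab. I used in-between positions.
- Just before the extra tilt, depth showed about 0.02 rad less tilt than commanded, which could be a slight slip at the tab or depth noise.
- The arm blocked most of the top view at the end, so the final tray check comes from the side camera alone.

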